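# Free the pawl and let the ladle basket down

### The arm

A 7-joint arm with a two-finger parallel gripper is mounted at the origin on the work surface. World frame = base frame: x ahead of the robot, y to its left, z up, the work surface at z = 0. Lengths are in mm, angles in rad, forces in N, time in s.
With the tool pointing down it reaches from about 400 to 875 mm from the base axis. Payload 4.4 kg.
Tool frame: the origin (TCP) lies at the very end of the fingers, on their centre line; the grasp point (between the pads) lies 19 mm behind it; y points along the fingers, x is the direction in which the jaws open and shut, and the axes are right-handed (so a half turn about y gives the same grasp; the last joint's range is limited). The gripper opens to 85 mm and grips with 20 to 120 N. Pads are 22 mm wide; open, the fingers measure 114 mm over their backs; the gripper's body (76 mm by 85 mm) begins 54 mm behind the grasp point. The pads swing forward as they close: fully open they stand 13 mm farther back than shut.
Start: joints at [-1.288, 0.628, 0.038, 1.517, -0.027, 0.996, -0.02], TCP at [222.128, 610.882, 231.313] pointing down, gripper open.
Joint ranges: [-3.06, 3.06], [-0.37, 2.12], [-1.25, 1.32], [0.18, 2.47], [-1.1, 4.24], [0.23, 1.98], [-2.94, 2.94]. Speed limits (rad/s): [2.57, 2.57, 3.14, 3.14, 3.14, 3.14, 3.14].

### API

Orientations are given as [roll, pitch, yaw] about the fixed x, y, z axes, in that order (R = Rz(yaw) Ry(pitch) Rx(roll)).
In Python, from cell import ctrl, get_image, nets gives the robot as it stands. The module is installed in compiled form; this text tells all that it offers.
- The arm moves only by the tool step_arm, never from a script. Its argument "moves" is text: rows parted by semicolons, each of 7 numbers parted by spaces: the shift along the tool's x, y, z normalised to -1 to 1, where 1 is 0.05 m, then the turn, a rotation vector about the tool's x, y, z normalised to -1 to 1, where 1 is 0.12 rad, then the opening, from 0 (shut) to 1 (fully open). A call has 1 to 20 rows; each row shifts and turns the commanded pose from where the row before left it, along the tool's axes as they then stand; what a row does not reach is not made up. A row lasts 1/10 s, in which the tool goes at most 50 mm and 8.59 degrees, less where a joint would pass 70% of its speed; a pose out of reach is approached as far as the arm can. A call with a number of a shift or a turn outside -1 to 1 is refused whole. A call with a gripper value outside its range is refused whole. The fingers move at their own pace and stop on an object; the grip force is fixed at half the most. Time passes only in rows, so rows that do not move let the fingers close. It gives the time, the measured TCP pose, the force and the opening at its end, in the units of the state.
- ctrl.read_state(): the state, without advancing time (a new reading comes with each control period).
- get_image(name): name is "side" or "top" or "wrist"; returns a dict with "color" (400x640x3 uint8, blue, green, red), "vertical_fov" (degrees; the focal length in pixels is half the picture's height over the tangent of half this angle, whatever the lens; pixels are square), "cx", "cy" (the principal point, pixels), "R" (3x3) and "t" (3): a world point X has camera coordinates R X + t; the wrist camera has in their place "T_tool_cam" (4x4, takes a point from camera to tool coordinates, whose origin is the TCP and whose axes are the tool frame's). Camera axes: x right, y down, z forward; pixel columns grow to the right and rows downward; lengths in mm; the calibration is good to about 2 mm. The wrist camera is an equidistant fisheye: a pixel r from the principal point sees the ray r / f radians off the axis. A picture is of the moment at which its call begins: read the wrist's pose just before it. There is no depth.
- ctrl.finish_job(): hands the job in, once; it reports no verdict.
Trained networks look in a picture, given as the dict that the camera call returned (one of the last four; its "shot" number tells which), for a name from the list of things; names that differ only in an ending like _2 or _b are one class to them, and where a whole thing is asked for, a point or a joint stands for the part that bears it (a point fixed in the world has none). Each returns a list of dicts, best first, with "conf" (0 to 1); they miss things now and then, are a little off and sometimes report something else, mostly with a low value. They report only what shows in the picture. A call takes as long as a camera call. They do not tell look-alikes from the thing itself.
- nets.find_in(picture, target): "position" ([x, y, z] in mm, in world coordinates, good to about 4 mm: the middle of the surface that is visible of it).
- nets.cut_out(picture, target): "pixels" (400x640 bool, what is visible of it).
- nets.place_of(picture, target): "position" ([x, y, z] in mm, in world coordinates, good to about 4 mm: a listed point, or the origin of a listed thing).
The state is a dict: "clock": time; "qpos": joint angles; "qd": joint speeds; "tau": joint torques, N m; "eef_pos": TCP position; "tool_rot": TCP orientation; "force": force on the tool from outside, world axes, zero at the start; "torque": the same for the moment, N m; "width": finger opening in mm.
Only numpy, scipy, OpenCV 4.12 (cv2) and the standard library are available. Lean on these libraries where they do the work, as an engineer would, in place of code of your own. Each camera call takes 0.05 s, during which the arm holds its last target.

### The job

The basket of ladles is held up on its counter lift by a ratchet pawl. Take the wooden-handled steel rod from its tray, put it under the pawl's tab and gently lift the pawl free, and hold it clear with the rod until the basket has sunk all the way to the bottom; then lay the rod flat in its tray again. The pawl has a stop, so keep the rod level and do not force it; only the rod may touch the lift, and everything else stays where it is.

Things in the scene. Friction and masses are not known exactly. Their poses are not given: they have to be found in the camera images.
- lift: basket lift, fixed; origin on the counter under its column (30 x 50 mm, 282 high). Base plate 12 mm high, x -65..65, y -180..80. Wire basket of ladles at y -170..-40. Toothed rack on the column's +y side (teeth to y 45); on the +x side the steel hook pawl, its flat tail out to +y. At y over 50 the space from 15 to 155 mm up is empty: a level rod along x can come from -x under the tab
- pawl_pivot (a point): pin of the hook pawl, at (19, 30, 175) mm in the lift's frame, axis along the lift's x. The tail ends in a flat tab 24 (lift's x) x 30 (lift's y) x 6 mm, its middle 90 mm from the pin on the lift's +y side. Tails get bent: the middle of the tab's underside lies anywhere from 159 to 185 mm above the counter and must be felt for. Lifting the tab unhooks the pawl; let go, it drops back
- basket (a joint): how far the basket's carriage has sunk, m: 0 top, 0.074 bottom stop. Starts hanging on the pawl at about 0.007 (may sink the last mm onto it in the first second). Freed, the basket (0.55 to 0.95 kg) sinks by itself, damped, at 15 to 35 mm/s; if the pawl drops back early it catches the next tooth (every 24 mm)
- hook (a point): where the pawl's hook holds a tooth of the rack, at (0, 42, 125) mm in the lift's frame. The feel at the tab: 3 to 6 N while the loaded tooth drags, then about 13 mm above first touch the tooth comes clear, the force falls to 1 to 3 N and the basket sinks; a hard stop follows at about 16 mm. Over 15 N, or a rod twisted in the grip to over 0.15 rad from level while touching the lift, is forcing it
- tray: low grey tray 270 (x) x 160 (y) x 16 mm high, walls and floor 5 mm, fixed to the counter; origin: centre of its underside. The rod lies in it, along its x axis within about 0.3 rad
- rod: the lifting rod, 0.11 kg: dark wooden handle 85 long x 18 wide x 28 mm high with a steel rod of 8 mm diameter in its front end. Origin: on the handle's underside, 50 mm from its back end and 35 mm from its front end; x points along the rod to its tip, z up
- rod_grip (a point): middle of the handle's height above the rod body's origin (14 mm above the underside), close to the centre of mass: the place to grip, firmly, across the 18 mm width
- rod_tip (a point): the steel tip, 95 mm ahead of rod_grip on the rod's axis; the bare steel runs from 35 to 95 mm ahead of rod_grip, radius 4 mm
- bowl: bystander: the sauce bowl; leave it
- jar: bystander: the spice jar; leave it
- ladle: bystander: the loose spoon; leave it
- stick1: bystander: a chopstick; leave it
- stick2: bystander: a chopstick; leave it
- bottle: bystander: the sauce bottle; leave it
- cup: bystander: the cup; leave it
- dish: bystander: the small dish; leave it
Things that resemble listed ones, but are neither listed nor needed, are in the scene too. There is more than one size of the rod; the one meant has the size given above.

How it is judged (in metres and radians):
On the way, in this order (a step that is already met when the one before it is completed fails the run):
1. the rod is lifted out of its tray (z of rod_grip in the frame of tray above 0.06 m and contact force between the fingers and rod above 1 N), for 0.1 s.
2. the rod lifts the pawl clear and the basket begins to sink (contact force between rod and lift above 0.3 N and value of joint basket above 0.012 m), for 0.1 s.
3. the rod holds the pawl clear while the basket reaches the bottom (contact force between rod and lift above 0.3 N and value of joint basket above 0.07 m), for 0.1 s.
At the end, for the whole second after the job is handed in: the basket is at the bottom (within 4 mm of its stop), and the rod lies still in its tray: grip point and tip both inside the tray's walls and less than 32 mm above the tray's underside (value of joint basket above 0.07 m and linear speed of rod below 0.02 m/s and x of rod_grip in the frame of tray between -0.132 and 0.132 m and y of rod_grip in the frame of tray between -0.077 and 0.077 m and z of each of rod_grip, rod_tip in the frame of tray below 0.032 m and x of rod_tip in the frame of tray between -0.132 and 0.132 m and y of rod_tip in the frame of tray between -0.077 and 0.077 m); the robot touches nothing.
It fails at once if the rod is forced against the lift with more than 15 N (contact force between rod and lift above 15 N).
It fails at once if the rod is twisted out of level in the grip while it bears on the lift (contact force between rod and lift above 0.3 N and angle between rod's own z axis and vertical above 0.15 rad).
It fails at once if the robot itself touches the lift, its pawl or its basket (contact force between any of the fingers, the arm and lift above 0.5 N).
It fails at once if a bystander is moved by more than 30 mm (distance of any of bowl, jar, ladle, stick1, stick2, bottle, cup, dish from where it was at the start of the episode above 0.03 m).
It also fails if it takes over 72 s, if anything falls off the work surface, if the arm or the gripper's body presses on something with over 40 N, if the wrist force passes 120 N, or if a joint passes its speed limit or range.

## Working session

There is one attempt and no reset: what is moved stays moved. The work goes in short steps, Python scripts to look and compute and a tool call to move; the robot and the scene stay as the last step left them, time stands still between calls to the robot, and variables do not carry over. Pictures are saved under pics/ and viewed, and the job is handed in when it is done.

Besides the shell and the picture viewer there is one more tool, called after "Call:" as name(argument=value, ...) on one line, values as JSON. step_arm: Moves the arm, as the interface text tells. Scaled input: -1 to 1 covers 0.05 m each way for a shift and 0.12 rad each way for a turn. Its arguments: {"type":"object","properties":{"moves":{"type":"string"}},"required":["moves"]}

```bash
mkdir -p pics
cat > h.py <<'E'
import numpy as np, cv2
from cell import ctrl,get_image,nets
from scipy.spatial.transform import Rotation as Ro
def rot(s): return Ro.from_euler('xyz',s['tool_rot']).as_matrix()
E
python3 - <<'E'
from h import *
s=ctrl.read_state();print(s)
print(rot(s))
for n in ['side','top','wrist']:
    p=get_image(n);cv2.imwrite(f'pics/{n}0.png',p['color'])
    print(n,p['vertical_fov'],p['cx'],p['cy'])
    for t in ['lift','tray','rod','rod_grip','rod_tip','pawl_pivot','hook','jar','bottle','cup']:
        try:
            print(t,[(np.round(d['position']),round(d['conf'],2)) for d in nets.place_of(p,t)][:3])
        except Exception as e: print(t,e)
print(ctrl.read_state()['clock'])
E
```

```text
{'clock': 0.0, 'qpos': array([-1.28782143,  0.62933714,  0.03847891,  1.51835801, -0.0269756 ,
        0.9962979 , -0.01997534]), 'qd': array([ 0.00125413, -0.00029983, -0.0011477 ,  0.00017928, -0.00124283,
       -0.00206319, -0.00022945]), 'tau': array([ 5.20407102e-04, -5.63409877e+01,  1.22696992e+00, -1.93440038e+01,
        1.11824524e-02,  1.06472505e-02, -1.44428606e-05]), 'eef_pos': array([221.92376673, 610.28414251, 230.39879455]), 'tool_rot': array([-1.57086265,  0.00188042,  1.22202963]), 'force': array([0.26760693, 0.5107645 , 0.12863422]), 'torque': array([-0.00844646, -0.04586856,  0.03159188]), 'width': 85.38875634461485}
[[ 3.41738411e-01 -5.80284277e-04 -9.39794936e-01]
 [ 9.39793234e-01 -1.78987414e-03  3.41738897e-01]
 [-1.88042036e-03 -9.99998230e-01 -6.63215078e-05]]
side 45.87554129264192 311.75061399886636 197.23716664081428
lift [(array([570., -34.,   1.]), 0.64), (array([577.,   6., 128.]), 0.49)]
tray [(array([480., 350.,  -4.]), 0.86)]
rod [(array([191., 256.,  -2.]), 0.8), (array([451., 351.,   6.]), 0.56)]
rod_grip [(array([194., 257.,  17.]), 0.64), (a
[... 605 characters left out ...]
1., 383.,  20.]), 0.94), (array([537., 388.,  22.]), 0.57)]
pawl_pivot [(array([592.,  -5., 175.]), 0.75), (array([381., -80.,   2.]), 0.63)]
hook [(array([585.,   8., 128.]), 0.61)]
jar [(array([387., -79.,   1.]), 0.58)]
bottle [(array([713., 355.,  -1.]), 0.93)]
cup [(array([ 406., -392.,    2.]), 0.88)]
wrist 65.70646984690485 322.68667364513925 195.44600305799221
lift []
tray [(array([477., 354.,  -1.]), 0.98)]
rod [(array([194., 253.,   5.]), 0.61)]
rod_grip [(array([188., 256.,  16.]), 0.65)]
rod_tip [(array([207., 389.,  18.]), 0.74)]
pawl_pivot []
hook []
jar [(array([379., -81.,   3.]), 0.97)]
bottle [(array([477., 353.,   2.]), 0.66)]
cup [(array([ 403., -390.,   -2.]), 0.8)]
1.65
```

View pics/side0.png

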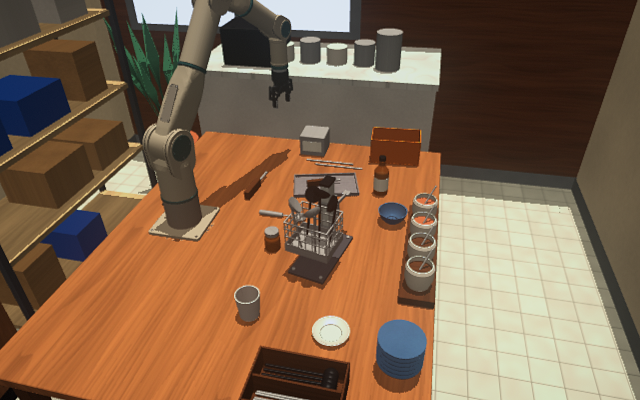

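View pics/top0.png

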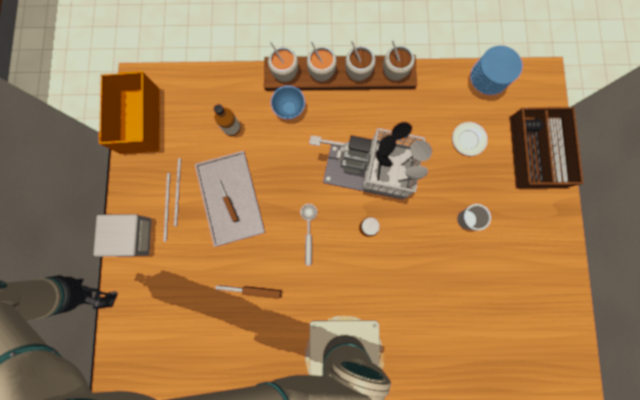

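View pics/wrist0.png

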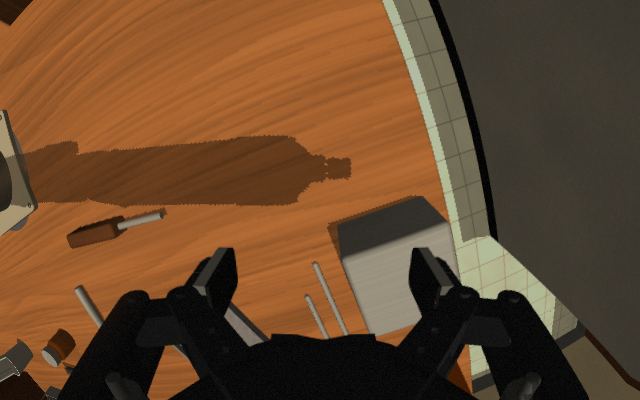

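Run:
```python
from h import *
a=cv2.imread('pics/top0.png')
cv2.imwrite('pics/top0a.png',cv2.resize(a[90:220,290:450],None,fx=5,fy=4.6,interpolation=2)[:600,:800])
cv2.imwrite('pics/top0b.png',cv2.resize(a[140:250,150:280],None,fx=5,fy=5,interpolation=2))
b=cv2.imread('pics/side0.png')
cv2.imwrite('pics/side0a.png',cv2.resize(b[160:290,245:375],None,fx=4.6,fy=4.6,interpolation=2))
```

```text
(no output)
```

View pics/top0a.png

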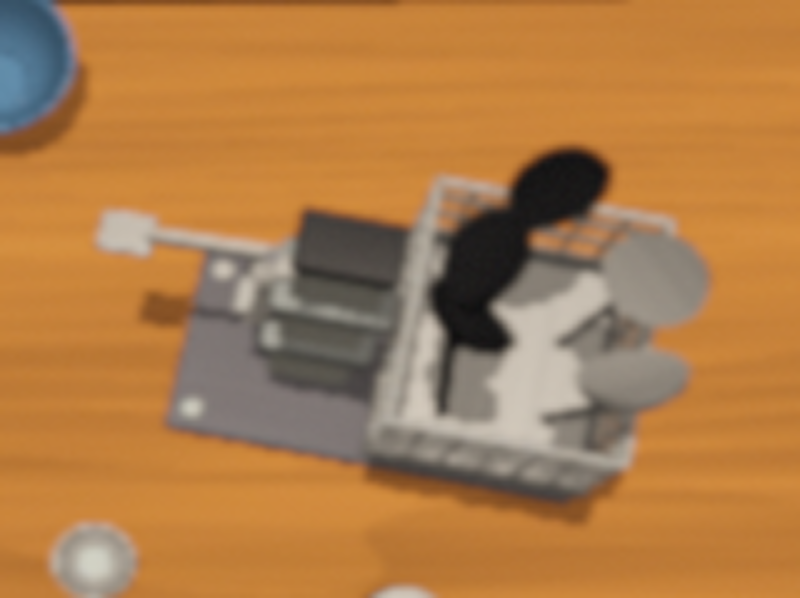

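View pics/top0b.png

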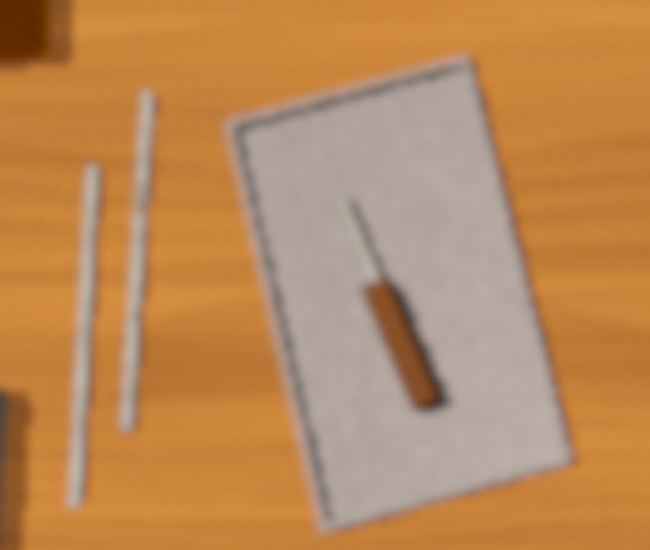

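View pics/side0a.png

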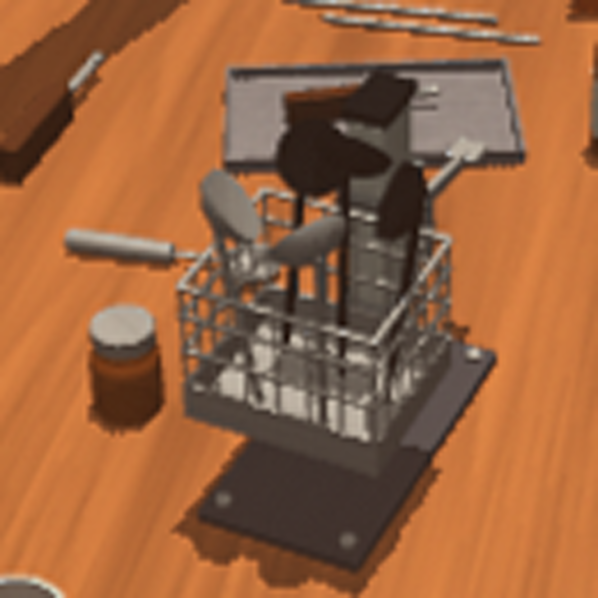

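```bash
cat >> h.py <<'E'
def back(p,uv,z):
    f=200/np.tan(np.radians(p['vertical_fov'])/2)
    R=np.array(p['R']);t=np.array(p['t']).ravel()
    d=R.T@np.array([(uv[0]-p['cx'])/f,(uv[1]-p['cy'])/f,1]);c=-R.T@t
    return c+d*(z-c[2])/d[2]
def proj(p,X):
    f=200/np.tan(np.radians(p['vertical_fov'])/2)
    c=np.array(p['R'])@np.array(X)+np.array(p['t']).ravel()
    return p['cx']+f*c[0]/c[2],p['cy']+f*c[1]/c[2]
E
python3 - <<'E'
from h import *
p=get_image('top')
print('plate');a=[back(p,(290+x/5,90+y/4.6),12) for x,y in [(170,425),(205,255)]];print(np.round(a))
d=a[1]-a[0];print(np.linalg.norm(d),'yaw',np.arctan2(d[1],d[0]))
print('tab',back(p,(315,140.4),175))
c=[back(p,(150+x/5,140+y/5),16) for x,y in [(228,122),(470,58),(575,462),(322,530)]]
print('tray',np.round(c),np.mean(c,0));e=(c[0]+c[1]-c[2]-c[3])/2;print(np.linalg.norm(e),np.arctan2(e[1],e[0]))
b=back(p,(150+430/5,140+405/5),30);fr=back(p,(150+377/5,140+282/5),30);t=back(p,(150+352/5,140+198/5),19)
print(b,fr,t,'yaw',np.arctan2(*(t-b)[1::-1]))
for q in ['top','side']:
    p=get_image(q)
    for t in ['tray','rod']:
        r=nets.cut_out(p,t)
        for m in r[:2]:
            (cx,cy),(w,h),an=cv2.minAreaRect(np.argwhere(m['pixels'])[:,::-1].astype(np.float32))
            print(q,t,m['conf'],cx,cy,w,h,an)
    for t in ['lift','rod_grip','rod_tip','pawl_pivot','hook','tray']:
        print(t,[(np.round(d['position']),round(d['conf'],2)) for d in nets.place_of(p,t)][:3])
E
```

```text
plate
[[525.  54.  12.]
 [645.  30.  12.]]
122.85879337937138 yaw -0.19499588911122903
tab [612.53895453  78.90964745 175.        ]
tray [[586. 463.  16.]
 [627. 309.  16.]
 [368. 238.  16.]
 [328. 394.  16.]] [477.35657183 350.69958387  16.        ]
267.74537262994426 0.2645057987910997
[403.26388054 325.57260121  30.        ] [480.06253074 360.5540096   30.        ] [535.57604721 380.84400094  19.        ] yaw 0.39570092074914626
top tray 0.9 229.09458923339844 198.15933227539062 84.74626159667969 52.83280563354492 75.25643920898438
top rod 0.76 250.97525024414062 290.7475280761719 58.40868377685547 9.45285415649414 5.710593223571777
top rod 0.55 228.91885375976562 204.24472045898438 37.15645980834961 7.9066619873046875 67.16634368896484
lift [(array([573., -31.,  -2.]), 0.8), (array([446., 353.,   6.]), 0.24)]
rod_grip [(array([477., 354.,   1.]), 0.71), (array([192., 260.,  24.]), 0.64), (array([447., 347.,  19.]), 0.62)]
rod_tip [(array([536., 391.,  24.]), 0.77), (array([202., 385.,  19.]), 0.64)]
pawl_pivot [(array([591.,  -6., 175.]), 0.75), (array([445., 352.,   6.]), 0.7), 
[... 216 characters left out ...]
6669922 64.07906341552734 88.97696685791016
side tray 0.18 318.0 229.5 107.0 66.0 90.0
side rod 0.66 351.5 168.0 7.0 2.0 -0.0
side rod 0.53 253.46002197265625 186.22000122070312 9.800000190734863 29.40000343322754 36.869895935058594
lift [(array([571., -34.,  -2.]), 0.78)]
rod_grip [(array([775., 167.,   0.]), 0.65), (array([191., 262.,  16.]), 0.56), (array([483., 352.,  -6.]), 0.5)]
rod_tip [(array([500., 523.,  -2.]), 0.53), (array([205., 386.,  20.]), 0.48)]
pawl_pivot [(array([599.,  -6., 177.]), 0.65), (array([712., 353.,  -2.]), 0.54)]
hook [(array([583.,  10., 126.]), 0.74), (array([456., 551.,   1.]), 0.37)]
tray [(array([482., 350.,  -7.]), 0.84), (array([596.,  -6., 176.]), 0.54)]
```

Call:
step_arm(moves="-0.426 0.25 -0.757 0 -0.7 0 1;-0.426 0.25 -0.757 0 0.7 0 1")

```text
clock: 2.8
eef_pos: [280.4, 547.9, 206.2]
tool_rot: [-1.57, -0.001, 1.226]
force: [1.3, -0.1, -0.7]
width: 85.4
```

Call:
step_arm(moves="-0.426 0.25 -0.757 0 0 0 1;-0.426 0.25 -0.757 0 0 0 1;-0.426 0.25 -0.757 0 0 0 1;-0.426 0.25 -0.757 0 0 0 1;-0.426 0.25 -0.757 0 0 0 1;-0.426 0.25 -0.757 0 0 0 1;0 0 0 0 -1 0 1;0 0 0 0 -1 0 1;0 0 0 0 -1 0 1;0 0 0 0 -1 0 1;0 0 0 0 -1 0 1;0 0 0 0 -1 0 1;0 0 0 0 -0.2 0 1;0 0 0 0 0 0 1")

```text
clock: 4.2
eef_pos: [451.3, 349.7, 131.3]
tool_rot: [-1.571, -0.0, 1.964]
force: [-0.0, 0.5, -0.4]
width: 85.3
```

```bash
cat >> h.py <<'E'
def wback(p,s,uv,z):
    f=200/np.tan(np.radians(p['vertical_fov'])/2)
    v=np.array([uv[0]-p['cx'],uv[1]-p['cy']]);r=np.hypot(*v);th=r/f
    d=np.array([*(np.sin(th)*v/r),np.cos(th)])
    T=np.array(p['T_tool_cam']);R=rot(s)
    c=R@T[:3,3]+s['eef_pos'];d=R@(T[:3,:3]@d)
    return c+d*(z-c[2])/d[2]
E
python3 - <<'E'
from h import *
s=ctrl.read_state();print(s['eef_pos'],s['tool_rot'],s['qpos'])
p=get_image('wrist');cv2.imwrite('pics/w1.png',p['color'])
for t in ['rod_grip','rod_tip','tray']:
    print(t,[(np.round(d['position'],1),round(d['conf'],2)) for d in nets.place_of(p,t)][:3])
for m in nets.cut_out(p,'rod')[:2]:
    q=m['pixels'].astype(np.uint8);print(m['conf'],cv2.boundingRect(q),q.sum())
E
```

```text
[451.28976267 349.66453788 131.32352141] [-1.57084746e+00 -2.41671653e-04  1.96373780e+00] [-0.57643249  0.65081424 -0.20411961  1.83319095  0.19695784  0.67705171
  1.06980357]
rod_grip [(array([447.8, 350.5,  20.4]), 0.7)]
rod_tip [(array([538.6, 390.8,  14.7]), 0.84)]
tray [(array([477.9, 353.5,  -0.9]), 0.79)]
0.65 (313, 132, 24, 153) 2566
```

View pics/w1.png

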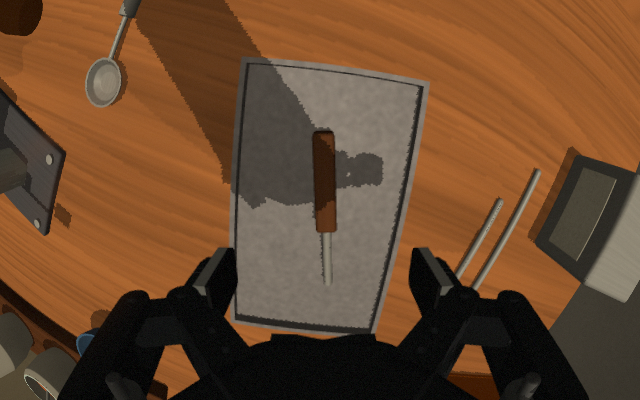

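Run:
```python
from h import *
s=ctrl.read_state()
p=get_image('wrist')
pts=[wback(p,s,uv,z) for uv,z in [((324,132),33),((326.5,230),33),((328,284),19+4)]];print(np.round(pts,1))
d=pts[1]-pts[0];print(np.linalg.norm(d),np.arctan2(d[1],d[0]));d=pts[2]-pts[0];print(np.linalg.norm(d),np.arctan2(d[1],d[0]),'grip',pts[0]+50*d/np.linalg.norm(d))
a=wback(p,s,(64.5,154),12);b=wback(p,s,(47,234),12);print(a,b,np.arctan2(*(b-a)[1::-1]))
```

```text
[[401.9 331.2  33. ]
 [476.5 364.6  33. ]
 [532.  389.7  23. ]]
81.74113289998566 0.4208705165456608
143.02871905345606 0.42236589347356746 grip [447.35441853 351.66820232  29.50419857]
[521.36457717  68.28670847  12.        ] [641.79414127  41.1198814   12.        ] -0.22186900200539839
```

Call:
step_arm(moves="0.04 0.6 0.07 0 -0.17 0 1;0 0.6 0 0 0 0 1;0 0.6 0 0 0 0 1;0 0.3 0 0 0 0 1;0 0.2 0 0 0 0 1;0 0 0 0 0 0 1;0 0 0 0 0 0 1")

```text
clock: 5.2
eef_pos: [447.6, 350.7, 17.1]
tool_rot: [-1.572, -0.0, 1.986]
force: [0.4, 0.3, 0.6]
width: 85.4
```

Call:
step_arm(moves="0 0.2 0 0 0 0 1;0 0 0 0 0 0 0;0 0 0 0 0 0 0;0 0 0 0 0 0 0;0 0 0 0 0 0 0;0 0 0 0 0 0 0;0 0 0 0 0 0 0;0 0 0 0 0 0 0")

```text
clock: 6.0
eef_pos: [447.4, 350.5, 6.7]
tool_rot: [-1.572, -0.0, 1.986]
force: [0.8, -0.0, 3.6]
width: 16.9
```

Call:
step_arm(moves="0 -0.2 0 0 0 0 0;0 -0.6 0 0 0 0 0;0 -0.8 0 0 0 0 0;0 -0.8 0 0 0 0 0;0 -0.6 0 0 0 0 0;0 0 0 0 0 0 0;0 0 0 0 0 0 0")

```text
clock: 6.7
eef_pos: [447.1, 350.0, 156.9]
tool_rot: [-1.572, -0.0, 1.986]
force: [0.3, -0.0, -1.0]
width: 17.1
```

Run:
```python
from h import *
s=ctrl.read_state();print(s['eef_pos'],s['force'],s['torque'],s['width'])
p=get_image('wrist');cv2.imwrite('pics/w2.png',p['color'])
for t in ['rod_grip','rod_tip']:
    print(t,[(np.round(d['position'],1),round(d['conf'],2)) for d in nets.place_of(p,t)][:3])
p=get_image('side');cv2.imwrite('pics/s2.png',cv2.resize(p['color'][60:260,200:460],None,fx=3,fy=3))
for t in ['rod_grip','rod_tip']:
    print(t,[(np.round(d['position'],1),round(d['conf'],2)) for d in nets.place_of(p,t)][:3])
```

```text
[447.098214   350.01059486 156.89621695] [ 0.31929965 -0.01544147 -0.96665549] [-0.01268223  0.04432324  0.01598535] 17.12510056696917
rod_grip [(array([446.6, 349.7, 170.7]), 0.65)]
rod_tip []
rod_grip [(array([448. , 350.6, 167.4]), 0.52)]
rod_tip [(array([711. , 354.3,  -5.5]), 0.57), (array([452.3, 346. , 152.4]), 0.52), (array([531.5, 388.2, 162.5]), 0.48)]
```

View pics/w2.png

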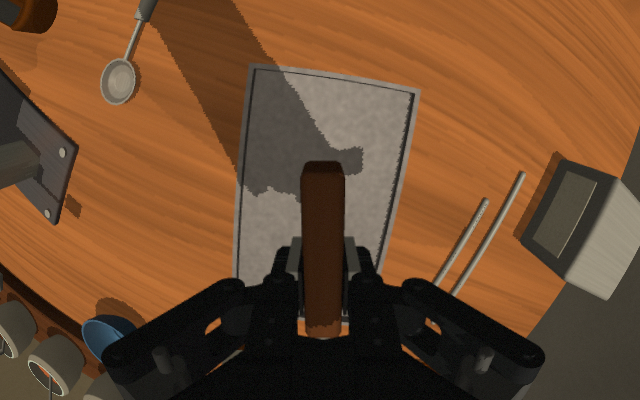

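View pics/s2.png

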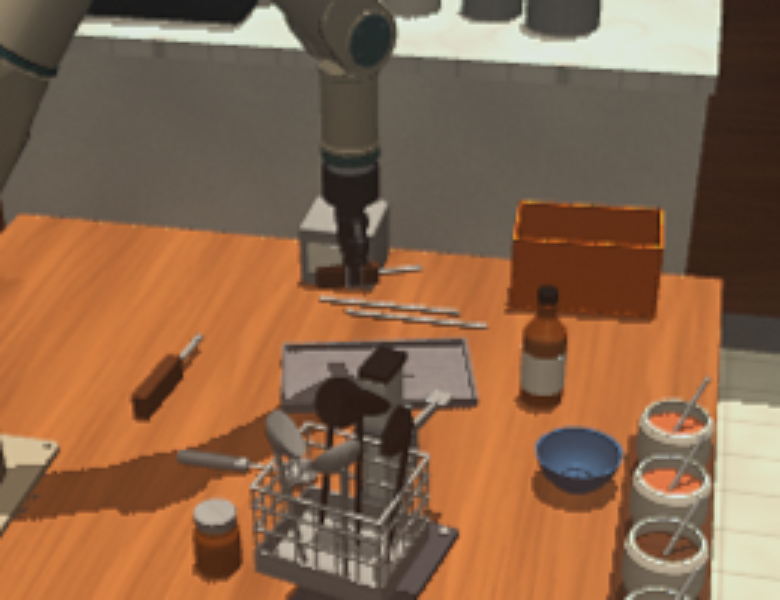

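Call:
step_arm(moves="0 0 0 0 0.85 0 0;0 0 0 0 0.85 0 0;0 0 0 0 0.85 0 0;0 0 0 0 0.85 0 0;0 0 0 0 0.85 0 0;0 0 0 0 0.85 0 0;-0.4 0.05 -0.15 0 0 0 0;-0.6 0.05 -0.25 0 0 0 0;-0.6 0.05 -0.25 0 0 0 0;-0.6 0.05 -0.25 0 0 0 0;-0.6 0.05 -0.25 0 0 0 0;-0.6 0.05 -0.25 0 0 0 0;-0.6 0.1 -0.2 0 0 0 0;-0.4 0.1 -0.15 0 0 0 0;-0.2 0 -0.05 0 0 0 0;0 0 0 0 0 0 0;0 0 0 0 0 0 0")

```text
clock: 8.7
eef_pos: [490.5, 108.5, 131.3]
tool_rot: [-1.571, -0.001, 1.376]
force: [-0.4, 1.2, -1.1]
width: 16.9
```

Run:
```python
from h import *
s=ctrl.read_state();print(s['eef_pos'],s['tool_rot'],s['force'],s['torque'],s['width'],s['qpos'])
p=get_image('wrist');cv2.imwrite('pics/w3.png',p['color'])
for t in ['lift','hook','pawl_pivot','rod_grip','rod_tip']:
    print(t,[(np.round(d['position'],1),round(d['conf'],2)) for d in nets.place_of(p,t)][:3])
p=get_image('top');cv2.imwrite('pics/t3.png',cv2.resize(p['color'][90:240,270:430],None,fx=4.9,fy=4,interpolation=2))
for t in ['lift','hook','pawl_pivot','rod_grip','rod_tip']:
    print(t,[(np.round(d['position'],1),round(d['conf'],2)) for d in nets.place_of(p,t)][:3])
p=get_image('side');cv2.imwrite('pics/s3.png',cv2.resize(p['color'][150:290,230:400],None,fx=4.6,fy=4.2,interpolation=2))
for t in ['lift','hook','pawl_pivot','rod_grip','rod_tip']:
    print(t,[(np.round(d['position'],1),round(d['conf'],2)) for d in nets.place_of(p,t)][:3])
```

```text
[490.50086645 108.51053927 131.33533966] [-1.57068851e+00 -1.08217647e-03  1.37558551e+00] [-0.37122976  1.17244688 -1.05198442] [ 0.02035207  0.02477936 -0.00773202] 16.904526889792383 [-0.21794338  0.57025683 -0.0800276   2.01990668  0.08021175  0.55391953
  1.02199524]
lift [(array([567.4, -30.8,  -2.4]), 0.83), (array([580.6,  12.3, 126.1]), 0.72)]
hook [(array([578.5,  11. , 124.8]), 0.69), (array([492.7, 108.5, 145.8]), 0.69)]
pawl_pivot []
rod_grip [(array([488.4, 110.5, 145.1]), 0.68)]
rod_tip []
lift [(array([573.4, -32.4,  -0.6]), 0.83)]
hook [(array([581.8,   5.3, 127.1]), 0.94)]
pawl_pivot [(array([590.1,  -4.6, 176.1]), 0.75)]
rod_grip [(array([191. , 261.2,  20.6]), 0.86)]
rod_tip [(array([199.9, 381.6,  19.5]), 0.67)]
lift [(array([451.9, 556.7,   3.3]), 0.74), (array([573.3, -33.7,   4.7]), 0.72)]
hook [(array([579.2,   8.7, 123.6]), 0.9)]
pawl_pivot [(array([594.9,  -7.3, 177.3]), 0.58)]
rod_grip [(array([192.2, 259.8,  13.8]), 0.47), (array([490.2, 106. , 146.3]), 0.46)]
rod_tip [(array([204.1, 383.2,  21.8]), 0.76)]
```

View pics/w3.png

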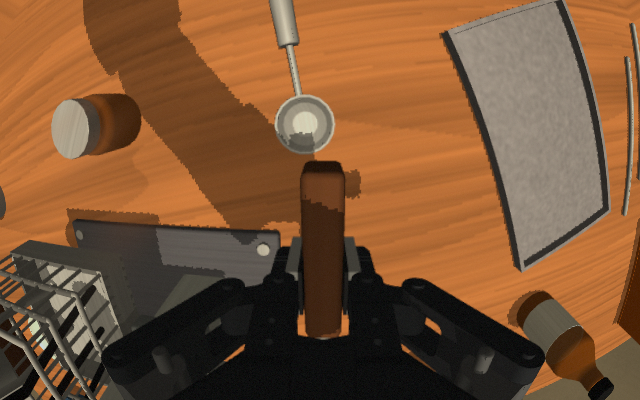

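View pics/t3.png

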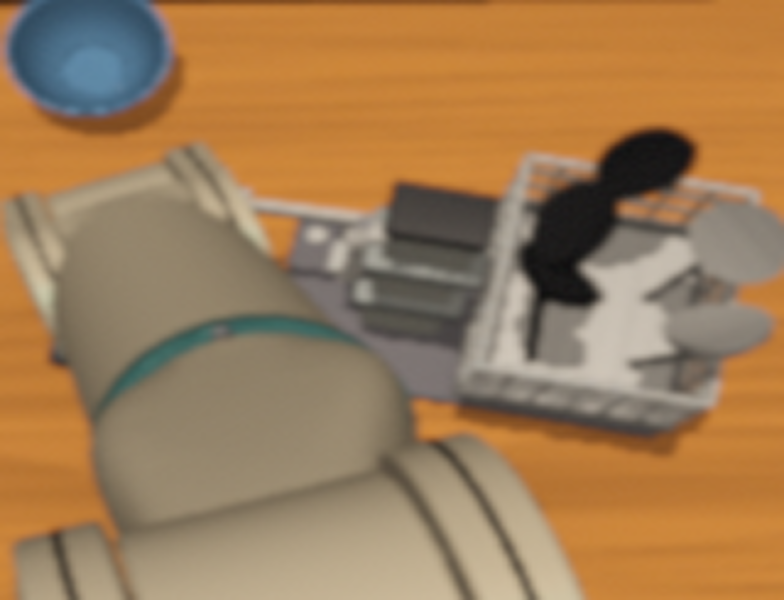

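View pics/s3.png

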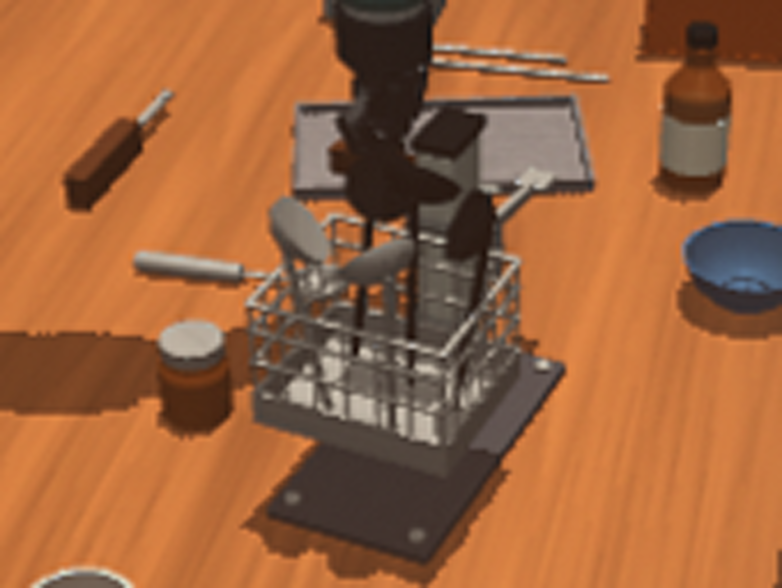

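Run:
```python
from h import *
s=ctrl.read_state()
p=get_image('wrist')
a=wback(p,s,(76,221),12);b=wback(p,s,(281,232),12);print(a,b,np.linalg.norm(b-a),np.arctan2(*(b-a)[1::-1])-np.pi/2)
P=get_image('top');S=get_image('side')
c1=back(P,(315,140.4),0);c2=back(P,(315,140.4),300)
best=min((np.hypot(*(np.array(proj(S,back(P,(315,140.4),z)))-[347,191.9])),z) for z in range(120,240))
print(best,back(P,(315,140.4),best[1]))
for z in (160,175,190): X=back(P,(315,140.4),z);print(z,X,proj(S,X))
# expected tab with lift pose
for yaw in(-.18,-.2,-.22):
  c,sn=np.cos(yaw),np.sin(yaw);X=np.array([572+19*c-120*sn,-33+19*sn+120*c,178]);print(yaw,X,proj(P,X),proj(S,X))
  for q in [(-65,80),(65,80)]:
    print(' ',proj(P,[572+q[0]*c-q[1]*sn,-33+q[0]*sn+q[1]*c,12]))
```

```text
[ 469.32816982 -183.27094805   12.        ] [522.31043505  61.92932413  12.        ] 250.85911165725264 -0.21280583817346432
(np.float64(1.5151011964903893), 169) [614.37805035  78.99066678 169.        ]
160 [617.13669408  79.11219578 160.        ] (np.float64(346.259640296191), np.float64(194.46918815853996))
175 [612.53895453  78.90964745 175.        ] (np.float64(345.0502211216988), np.float64(190.82654513147742))
190 [607.94121498  78.70709911 190.        ] (np.float64(343.8296542373698), np.float64(187.15032637785018))
-0.18 [612.17657897  81.65968124 178.        ] (np.float64(313.9886005783619), np.float64(140.21650351481844)) (np.float64(345.1052545929476), np.float64(189.6859145054768))
  (np.float64(322.832770676118), np.float64(183.10411878621798))
  (np.float64(329.6564342204411), np.float64(143.90999843816155))
-0.2 [614.46158467  80.83327206 178.        ] (np.float64(314.2819687205392), np.float64(139.41472791947194)) (np.float64(345.70138848644893), np.float64(189.8852038875193))
  (np.float64(322.51872331735836), np.float64(182.54240980351355))
  (np.float64(330.1420733585953), np.float64(143.5058296912955))
-0.22 [616.72960631  79.96133108 178.        ] (np.float64(314.59165188688377), np.float64(138.61923124868153)) (np.float64(346.2912839196686), np.float64(190.09117856818324))
  (np.float64(322.2163136106317), np.float64(181.97492347962336))
  (np.float64(330.6358443148275), np.float64(143.1112685500822))
```

Call:
step_arm(moves="-0.02 0 -0.25 0 0 0 0;-0.02 0 -0.25 0 0 0 0;-0.02 0 -0.25 0 0 0 0;-0.02 0 -0.25 0 0 0 0;0 0 -0.2 0 0 0 0;0 0 -0.2 0 0 0 0;0 0 0 0 0 0 0;0 0 0 0 0 0 0")

```text
clock: 10.55
eef_pos: [558.1, 89.5, 131.0]
tool_rot: [-1.57, 0.0, 1.374]
force: [-0.3, 1.0, -1.4]
width: 17.0
```

Run:
```python
from h import *
s=ctrl.read_state();print(s['eef_pos'],s['tool_rot'],s['force'],s['torque'],s['width'],s['qpos'])
p=get_image('wrist');cv2.imwrite('pics/w4.png',p['color'])
p=get_image('side');cv2.imwrite('pics/s4.png',cv2.resize(p['color'][150:250,290:400],None,fx=7,fy=6,interpolation=2))
```

```text
[558.0787732   89.48227338 131.04994012] [-1.56990548e+00  1.51971809e-04  1.37425605e+00] [-0.26661061  1.04952556 -1.40965139] [0.02218096 0.02820623 0.00587367] 16.995520303080546 [-0.15326573  0.63950775 -0.08495378  1.85048376  0.0827664   0.65586388
  1.08707163]
```

View pics/w4.png

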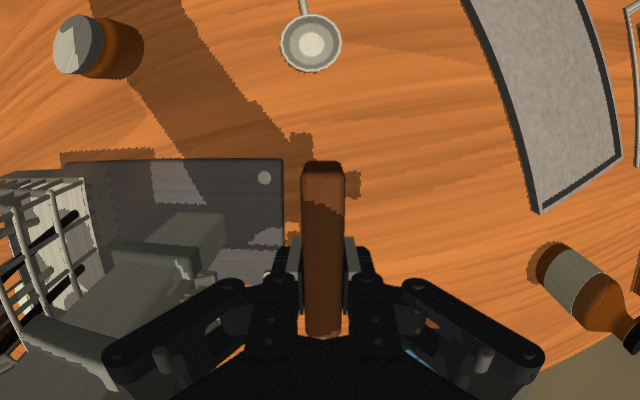

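View pics/s4.png

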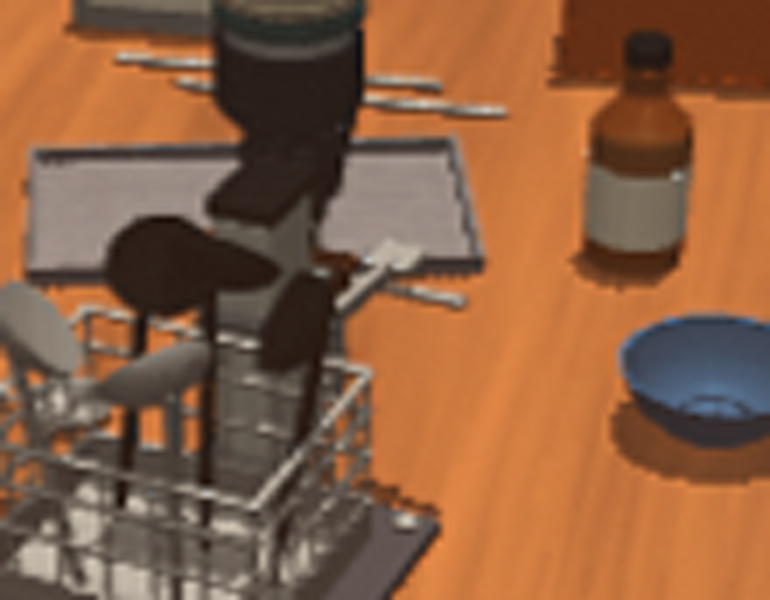

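Call:
step_arm(moves="0 -0.03 0 0 0 0 0;0 -0.03 0 0 0 0 0;0 -0.03 0 0 0 0 0;0 0 0 0 0 0 0")

```text
clock: 11.05
eef_pos: [558.5, 89.6, 136.2]
tool_rot: [-1.571, -0.0, 1.375]
force: [-0.1, -0.0, 0.0]
width: 17.2
```

Call:
step_arm(moves="0 -0.03 0 0 0 0 0;0 -0.03 0 0 0 0 0;0 0 0 0 0 0 0")

```text
clock: 11.35
eef_pos: [558.5, 89.5, 139.0]
tool_rot: [-1.571, -0.0, 1.374]
force: [0.2, -0.5, -1.4]
width: 16.8
```

Call:
step_arm(moves="0 -0.03 0 0 0 0 0;0 -0.03 0 0 0 0 0;0 0 0 0 0 0 0")

```text
clock: 11.65
eef_pos: [558.6, 89.5, 142.0]
tool_rot: [-1.571, -0.0, 1.374]
force: [-0.1, 0.3, -0.9]
width: 17.0
```

Call:
step_arm(moves="0 -0.03 0 0 0 0 0;0 -0.03 0 0 0 0 0;0 0 0 0 0 0 0")

```text
clock: 11.95
eef_pos: [558.2, 89.5, 144.8]
tool_rot: [-1.57, 0.0, 1.374]
force: [-0.0, -0.1, -2.6]
width: 16.9
```

Call:
step_arm(moves="0 -0.03 0 0 0 0 0;0 0 0 0 0 0 0")

```text
clock: 12.15
eef_pos: [558.1, 89.6, 146.0]
tool_rot: [-1.57, 0.0, 1.375]
force: [1.3, -0.1, -4.3]
width: 17.0
```

Call:
step_arm(moves="0 -0.03 0 0 0 0 0;0 0 0 0 0 0 0")

```text
clock: 12.35
eef_pos: [558.3, 89.8, 147.8]
tool_rot: [-1.57, -0.0, 1.375]
force: [0.7, 0.4, -5.4]
width: 16.9
```

Call:
step_arm(moves="0 -0.03 0 0 0 0 0;0 0 0 0 0 0 0")

```text
clock: 12.55
eef_pos: [558.3, 89.9, 149.4]
tool_rot: [-1.571, -0.0, 1.375]
force: [0.1, 1.7, -5.0]
width: 17.0
```

Run:
```python
from h import *
s=ctrl.read_state();print(s['eef_pos'],s['force'],s['torque'],s['tau'])
p=get_image('side');cv2.imwrite('pics/s5.png',cv2.resize(p['color'][150:250,290:400],None,fx=7,fy=6,interpolation=2))
```

```text
[558.3225387   89.92854115 149.41098307] [ 0.13741546  1.6730877  -4.95201469] [0.38905561 0.11577031 0.09353751] [  1.09991536 -53.802917     0.61124844 -15.63270628   0.33816568
   0.14507535  -0.10437367]
```

View pics/s5.png

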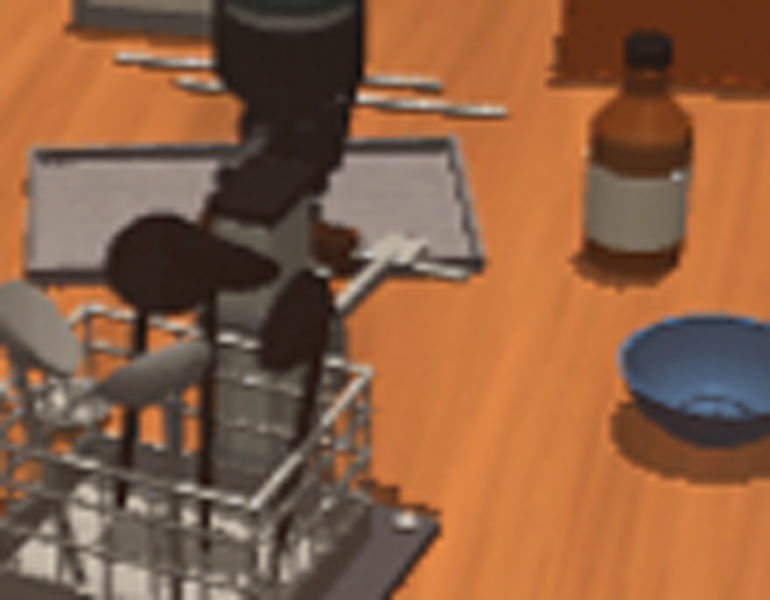

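Call:
step_arm(moves="0 -0.02 0 0 0 0 0;0 -0.02 0 0 0 0 0;0 0 0 0 0 0 0")

```text
clock: 12.9
eef_pos: [558.3, 89.7, 151.4]
tool_rot: [-1.571, -0.0, 1.375]
force: [-0.2, 2.8, -4.7]
width: 16.8
```

Call:
step_arm(moves="0 -0.02 0 0 0 0 0;0 -0.02 0 0 0 0 0;0 0 0 0 0 0 0")

```text
clock: 13.2
eef_pos: [558.4, 89.6, 153.5]
tool_rot: [-1.571, -0.0, 1.374]
force: [0.4, 1.9, -5.0]
width: 17.0
```

Call:
step_arm(moves="0 -0.02 0 0 0 0 0;0 -0.02 0 0 0 0 0;0 0 0 0 0 0 0")

```text
clock: 13.5
eef_pos: [558.4, 89.5, 155.4]
tool_rot: [-1.571, -0.0, 1.374]
force: [0.2, 2.7, -4.2]
width: 16.9
```

Run:
```python
from h import *
s=ctrl.read_state();print(s['eef_pos'],s['force'],s['torque'])
p=get_image('side');cv2.imwrite('pics/s6.png',cv2.resize(p['color'][150:250,290:400],None,fx=7,fy=6,interpolation=2))
```

```text
[558.35924028  89.51879148 155.43533315] [ 0.21997779  2.67185877 -4.19000899] [0.48859305 0.18980508 0.1710523 ]
```

View pics/s6.png

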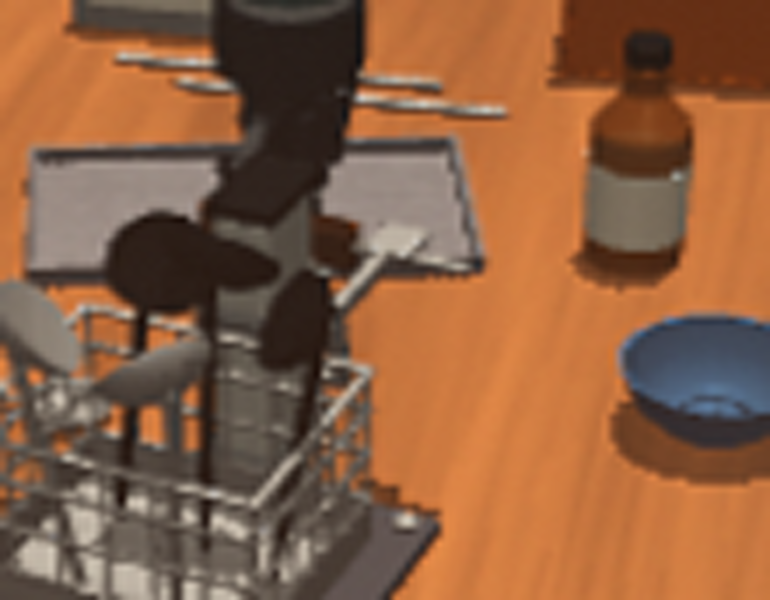

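Call:
step_arm(moves="0 -0.02 0 0 0 0 0;0 0 0 0 0 0 0")

```text
clock: 13.75
eef_pos: [558.4, 89.5, 156.4]
tool_rot: [-1.571, -0.0, 1.374]
force: [0.2, 2.2, -4.2]
width: 17.2
```

Call:
step_arm(moves="0 -0.02 0 0 0 0 0;0 0 0 0 0 0 0")

```text
clock: 13.95
eef_pos: [558.5, 89.1, 157.6]
tool_rot: [-1.571, 0.0, 1.374]
force: [-0.7, 1.8, -2.7]
width: 16.7
```

Call:
step_arm(moves="0 -0.016 0 0 0 0 0;0 0 0 0 0 0 0")

```text
clock: 14.15
eef_pos: [558.5, 89.1, 158.3]
tool_rot: [-1.571, 0.0, 1.374]
force: [-0.1, 0.4, -2.9]
width: 16.9
```

Run:
```python
from h import *
s=ctrl.read_state();print(s['eef_pos'],s['force'],s['torque'])
p=get_image('side');cv2.imwrite('pics/s7.png',cv2.resize(p['color'][150:250,290:400],None,fx=7,fy=6,interpolation=2))
```

```text
[558.46265292  89.09457743 158.28729428] [-0.05582441  0.42643232 -2.93275108] [0.10430267 0.19012316 0.07245485]
```

View pics/s7.png

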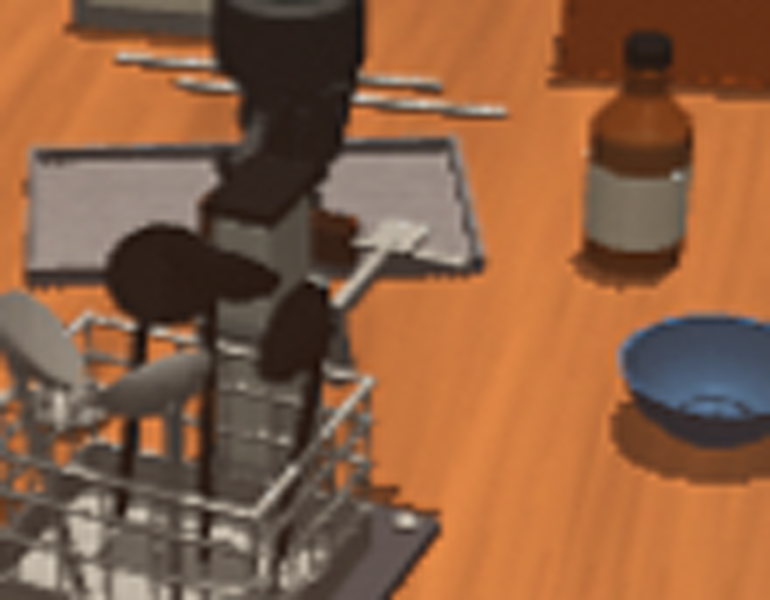

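The basket is sinking; now hold.

Call:
step_arm(moves="0 -0.004 0 0 0 0 0;0 0 0 0 0 0 0;0 0 0 0 0 0 0;0 0 0 0 0 0 0;0 0 0 0 0 0 0;0 0 0 0 0 0 0;0 0 0 0 0 0 0;0 0 0 0 0 0 0;0 0 0 0 0 0 0;0 0 0 0 0 0 0;0 0 0 0 0 0 0;0 0 0 0 0 0 0;0 0 0 0 0 0 0;0 0 0 0 0 0 0;0 0 0 0 0 0 0;0 0 0 0 0 0 0;0 0 0 0 0 0 0;0 0 0 0 0 0 0;0 0 0 0 0 0 0;0 0 0 0 0 0 0")

```text
clock: 16.2
eef_pos: [558.4, 89.5, 158.3]
tool_rot: [-1.571, -0.0, 1.374]
force: [-0.2, -1.3, -3.2]
width: 17.2
```

Run:
```python
from h import *
s=ctrl.read_state();print(s['eef_pos'],s['force'],s['torque'])
p=get_image('side');cv2.imwrite('pics/s8.png',cv2.resize(p['color'][150:270,280:390],None,fx=6,fy=5,interpolation=2))
```

```text
[558.3718615   89.52842391 158.29720236] [-0.22175028 -1.3366525  -3.1800232 ] [-0.17212423  0.16437125 -0.06068599]
```

View pics/s8.png

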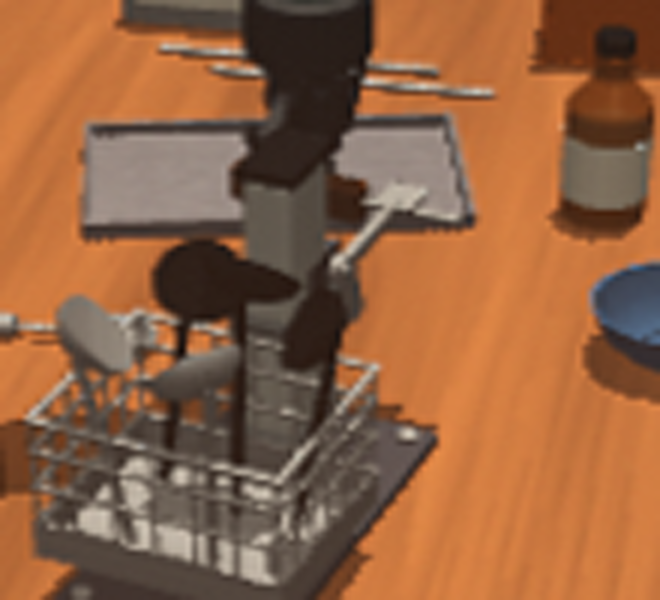

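Call:
step_arm(moves="0 0 0 0 0 0 0;0 0 0 0 0 0 0;0 0 0 0 0 0 0;0 0 0 0 0 0 0;0 0 0 0 0 0 0;0 0 0 0 0 0 0;0 0 0 0 0 0 0;0 0 0 0 0 0 0;0 0 0 0 0 0 0;0 0 0 0 0 0 0;0 0 0 0 0 0 0;0 0 0 0 0 0 0;0 0 0 0 0 0 0;0 0 0 0 0 0 0;0 0 0 0 0 0 0;0 0 0 0 0 0 0;0 0 0 0 0 0 0;0 0 0 0 0 0 0;0 0 0 0 0 0 0;0 0 0 0 0 0 0")

```text
clock: 18.25
eef_pos: [558.3, 89.5, 158.3]
tool_rot: [-1.571, 0.0, 1.374]
force: [-0.1, -2.0, -3.2]
width: 17.0
```

Run:
```python
from h import *
s=ctrl.read_state();print(s['eef_pos'],s['force'],s['torque'])
p=get_image('side');cv2.imwrite('pics/s9.png',cv2.resize(p['color'][150:270,280:390],None,fx=6,fy=5,interpolation=2))
```

```text
[558.33068527  89.53094969 158.26244022] [-0.06757382 -2.04483592 -3.19115635] [-0.16914286  0.14400418 -0.06936588]
```

View pics/s9.png

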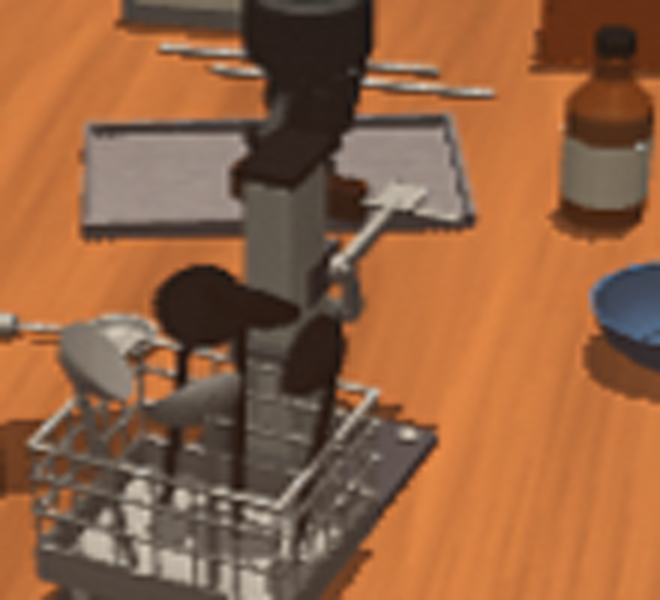

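Call:
step_arm(moves="0 0 0 0 0 0 0;0 0 0 0 0 0 0;0 0 0 0 0 0 0;0 0 0 0 0 0 0;0 0 0 0 0 0 0;0 0 0 0 0 0 0;0 0 0 0 0 0 0;0 0 0 0 0 0 0;0 0 0 0 0 0 0;0 0 0 0 0 0 0;0 0 0 0 0 0 0;0 0 0 0 0 0 0;0 0 0 0 0 0 0;0 0 0 0 0 0 0;0 0 0 0 0 0 0;0 0 0 0 0 0 0;0 0 0 0 0 0 0;0 0 0 0 0 0 0;0 0 0 0 0 0 0;0 0 0 0 0 0 0")

```text
clock: 20.3
eef_pos: [558.4, 89.5, 158.3]
tool_rot: [-1.571, -0.0, 1.374]
force: [0.1, -0.2, -3.0]
width: 16.7
```

Run:
```python
from h import *
p=get_image('side');cv2.imwrite('pics/s10.png',cv2.resize(p['color'][150:270,280:390],None,fx=6,fy=5,interpolation=2));np.save('a.npy',p['color'])
```

Call:
step_arm(moves="0 0 0 0 0 0 0;0 0 0 0 0 0 0;0 0 0 0 0 0 0;0 0 0 0 0 0 0;0 0 0 0 0 0 0;0 0 0 0 0 0 0;0 0 0 0 0 0 0;0 0 0 0 0 0 0;0 0 0 0 0 0 0;0 0 0 0 0 0 0;0 0 0 0 0 0 0;0 0 0 0 0 0 0;0 0 0 0 0 0 0;0 0 0 0 0 0 0;0 0 0 0 0 0 0")

```text
clock: 21.85
eef_pos: [558.4, 89.5, 158.3]
tool_rot: [-1.571, -0.0, 1.374]
force: [0.5, -0.8, -4.1]
width: 17.1
```

Run:
```python
from h import *
s=ctrl.read_state();print(s['eef_pos'],s['force'],s['clock'])
p=get_image('side');cv2.imwrite('pics/s11.png',cv2.resize(p['color'][150:270,280:390],None,fx=6,fy=5,interpolation=2))
d=np.abs(p['color'].astype(int)-np.load('a.npy'))[190:300,270:360].max(2);print(d.max(),(d>15).sum())
b=cv2.imread('pics/side0.png').astype(int);d=np.abs(p['color'].astype(int)-b)[190:300,270:360].max(2);print(d.max(),(d>15).sum())
```

```text
[558.37557453  89.51947175 158.29343521] [ 0.48844738 -0.7878049  -4.05753662] 21.85
3 0
184 3965
```

View pics/s11.png

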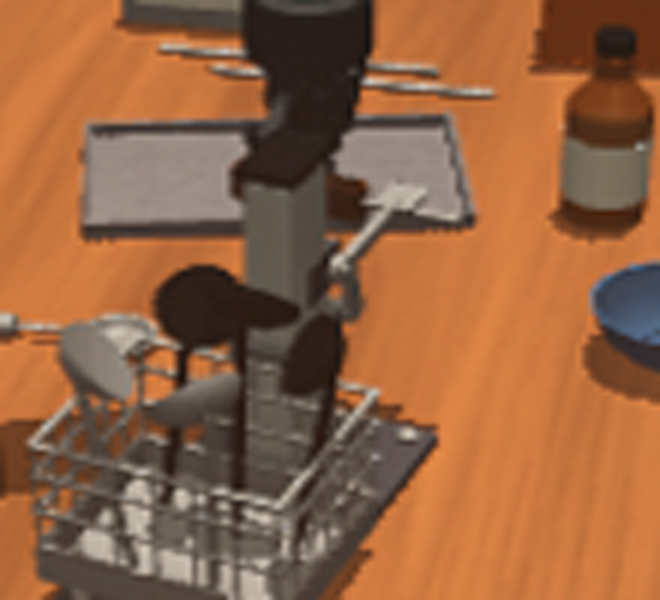

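Call:
step_arm(moves="0 0.04 0 0 0 0 0;0 0.08 0 0 0 0 0;0 0.14 0 0 0 0 0;0 0.14 0 0 0 0 0;0 0.14 0 0 0 0 0;0 0 0 0 0 0 0;0 0 0.2 0 0 0 0;0 0 0.3 0 0 0 0;0 0 0.3 0 0 0 0;0 0 0.3 0 0 0 0;0 0 0.3 0 0 0 0;0.08 0 0 0 0 0 0;0 0 0 0 0 0 0")

```text
clock: 23.2
eef_pos: [491.2, 108.2, 131.8]
tool_rot: [-1.572, -0.001, 1.376]
force: [0.5, 0.1, -0.4]
width: 17.1
```

Call:
step_arm(moves="0.4 0 0.15 0 0 0 0;0.6 -0.05 0.25 0 0 0 0;0.6 -0.1 0.25 0 0 0 0;0.6 -0.1 0.25 0 0 0 0;0.6 0 0.25 0 0 0 0;0.6 0 0.25 0 0 0 0;0.6 0 0.2 0 0 0 0;0.4 0 0.15 0 0 0 0;0.2 0 0.05 0 0 0 0;0 0 0 0 -0.85 0 0;0 0 0 0 -0.85 0 0;0 0 0 0 -0.85 0 0;0 0 0 0 -0.85 0 0;0 0 0 0 -0.85 0 0;0 0 0 0 -0.85 0 0;0 0 0 0 0 0 0;0 0 0 0 0 0 0")

```text
clock: 24.9
eef_pos: [447.9, 349.5, 143.7]
tool_rot: [-1.571, 0.0, 1.982]
force: [0.3, -0.2, -1.0]
width: 17.1
```

Run:
```python
from h import *
s=ctrl.read_state();print(s['eef_pos'],s['force'],s['clock'])
p=get_image('side');cv2.imwrite('pics/s12.png',cv2.resize(p['color'][60:260,200:460],None,fx=3,fy=3))
for t in ['rod_grip','rod_tip']:
    print(t,[(np.round(d['position'],1),round(d['conf'],2)) for d in nets.place_of(p,t)][:3])
p=get_image('wrist');cv2.imwrite('pics/w12.png',p['color'])
```

```text
[447.89698026 349.46595643 143.74841068] [ 0.2868846  -0.19774951 -1.04593237] 24.9
rod_grip [(array([451.4, 348. , 157.4]), 0.49), (array([192.8, 259.4,  14.4]), 0.47)]
rod_tip [(array([202.4, 387.5,  20.8]), 0.51), (array([537. , 388.7, 153.1]), 0.42)]
```

View pics/s12.png

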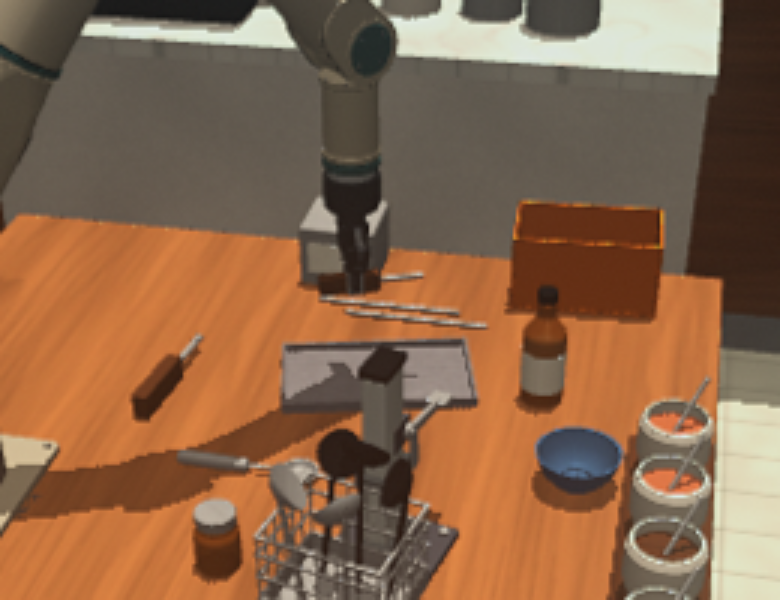

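View pics/w12.png

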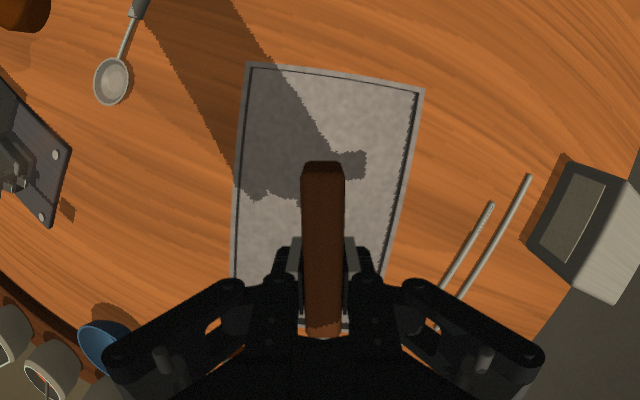

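Call:
step_arm(moves="0 0.6 0 0 0 0 0;0 0.6 0 0 0 0 0;0 0.6 0 0 0 0 0;0 0.4 0 0 0 0 0;0 0.2 0 0 0 0 0;0 0.1 0 0 0 0 0;0 0.08 0 0 0 0 0;0 0.06 0 0 0 0 0;0 0.04 0 0 0 0 0;0 0 0 0 0 0 0;0 0 0 0 0 0 0")

```text
clock: 26.2
eef_pos: [447.3, 350.4, 10.2]
tool_rot: [-1.571, -0.0, 1.986]
force: [-0.7, 0.3, -1.0]
width: 17.4
```

Call:
step_arm(moves="0 0.03 0 0 0 0 0;0 0.02 0 0 0 0 0;0 0 0 0 0 0 0;0 0 0 0 0 0 0")

```text
clock: 26.6
eef_pos: [447.1, 350.2, 7.3]
tool_rot: [-1.571, 0.0, 1.986]
force: [-0.5, -0.4, -1.3]
width: 16.9
```

Call:
step_arm(moves="0 0.01 0 0 0 0 0;0 0 0 0 0 0 0;0 0 0 0 0 0 0.3;0 0 0 0 0 0 0.4;0 0 0 0 0 0 0.6;0 0 0 0 0 0 0.8;0 0 0 0 0 0 1;0 0 0 0 0 0 1;0 0 0 0 0 0 1;0 -0.1 0 0 0 0 1;0 -0.4 0 0 0 0 1;0 -0.8 0 0 0 0 1;0 -0.8 0 0 0 0 1;0 -0.8 0 0 0 0 1;0 0 0 0 0 0 1;0 0 0 0 0 0 1")

```text
clock: 28.2
eef_pos: [447.6, 350.4, 153.0]
tool_rot: [-1.573, -0.0, 1.986]
force: [0.3, -0.8, 0.5]
width: 85.1
```

Run:
```python
from h import *
s=ctrl.read_state();print(s['eef_pos'],s['force'],s['clock'])
p=get_image('side');cv2.imwrite('pics/s13.png',cv2.resize(p['color'][60:260,200:460],None,fx=3,fy=3))
p=get_image('wrist');cv2.imwrite('pics/w13.png',p['color'])
for t in ['rod_grip','rod_tip','tray']:
    print(t,[(np.round(d['position'],1),round(d['conf'],2)) for d in nets.place_of(p,t)][:3])
```

```text
[447.55241782 350.43600615 152.98296151] [ 0.29463146 -0.77269267  0.48246857] 28.2
rod_grip [(array([447.3, 351.3,  19.4]), 0.67)]
rod_tip [(array([533.7, 387. ,  14.3]), 0.79)]
tray [(array([476.4, 355.8,  -1.7]), 0.92)]
```

View pics/s13.png

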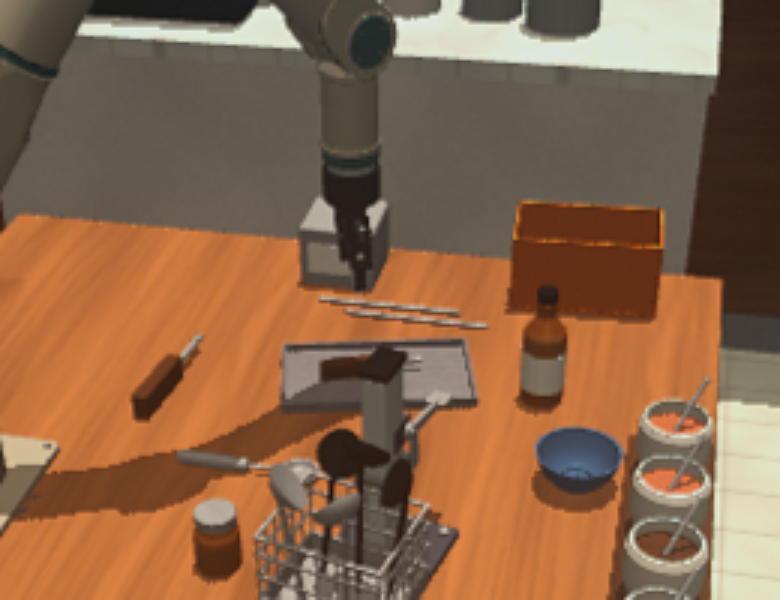

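View pics/w13.png

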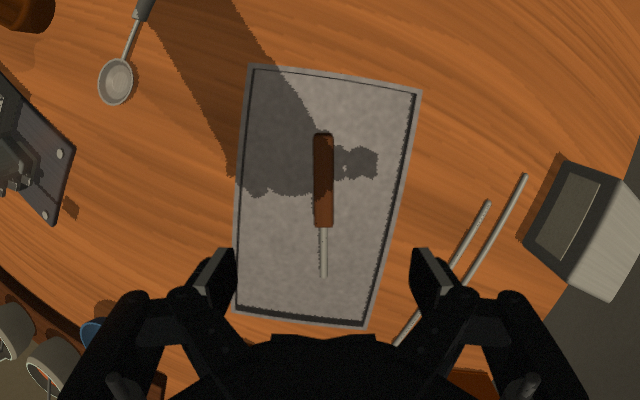

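The rod lies flat in the tray and the basket is at the bottom, with the gripper clear.

```bash
python3 -c "
from h import *
print(ctrl.finish_job())"
```

```text
the job is handed in; nothing more can be done
None
```

I took the rod from its tray, put it under the pawl's tab, lifted the pawl free and held it until the basket stopped sinking. I then laid the rod back in its tray and handed the job in at about 28 s. The hand-in gives no verdict, so the checks below are my own.

- **Lifting the pawl:** first touch came with the tool about 144 mm up. The force at the tab was about 4 N, then fell to about 2 N as the tooth came clear some 13 mm higher. The rod stayed level in every picture.
- **Basket:** two side pictures 1.5 s apart showed no movement. The basket's rim dropped about 66 mm in the images, against 67 mm expected from the start position to the stop.
- **Rod:** the networks place its grip point at about (447, 351, 19) mm and its tip at (534, 387, 14) mm. That is flat and inside the tray, with the gripper open and well clear above it.
- **Bystanders:** those visible in the last side and wrist pictures look unmoved. I did not look again at the cup and the dish; the arm never went near them.

No check failed. My measurements disagreed slightly on the lift's turn, between -0.19 and -0.22 rad. I used -0.20, and the rod still passed cleanly under the tab.

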